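# Set the trip dog so that it holds the limit switch tripped

### The job

Lay the steel trip dog lengthwise in the guide in front of the clear guard, then push it in under the guard until it swings the limit switch's roller arm over into its tripped range, 20 to 35 degrees (roller axle beside the green mark), and leave it standing there so that it keeps the switch tripped. Never swing the arm past 45 degrees, and leave the other things on the bench alone.

Things in the scene. Friction and masses are not known exactly. Their poses are not given: they have to be found in the camera images.
- station: Fixed dog guide: aluminium plate 290 x 124 x 5 mm with two steel strips, tops 11 mm above the bench, forming a straight guide 38 mm wide inside, floor 5 mm above the bench. Origin: at bench height on the guide's centre line, below the clear guard's front edge; x along the guide into the guard (pushing direction), z up. Guide runs from x = -130 mm (flared mouth) to +115 mm; open above at x < 0.
- guard_edge (a point): Mid-point of the guard roof's front lower edge (yellow line on top), 84 mm above the bench. The guard is a clear 4 mm plastic tunnel 150 mm long, open in front, roof top 88 mm above the bench, inner walls at station y = +50 and -66 mm. When tripped, the dog's rear face is 10 to 36 mm inside this edge, so a vertical tool cannot push it home: lean it back out of the guard by 30 to 45 degrees.
- switch_slot (a point): Middle of the stretch where the switch's pivot may stand, 60 mm above the bench, over the guide's centre line, 95 mm inside the guard's edge. The blue switch is clamped anywhere along a slot, so its pivot is up to 8 mm nearer or farther along station x than this point: see or feel where. Its roller arm hangs straight down to an orange roller, 18 mm diameter, centre 36 mm below the pivot.
- roller_arm (a joint): Roller arm angle, rad: 0 at rest, hanging straight down; grows as the roller is pushed along station +x; stop at 1.05. Tripped from 0.35 to 0.61 (axle beside the green part of the ledge; white before, red beyond). It springs back: 0.4 N at the roller at first touch, 1.5 N at 0.6 rad; the dog's friction on the guide (about 3 N) holds it there when let go.
- dog_center (a point): Centre of the trip dog, a loose bright steel block 80 x 30 x 30 mm, about 0.56 kg, with two black dots on top; x along its length, z up; either end may go first. This point is half-way up (15 mm above its underside). At the start it lies on the bench.
- wood_offcut: Bystander, loose on the bench, to be left alone: pine offcut 45 x 120 x 28 mm; origin at the centre of its underside.
- motor_unit: Bystander, loose on the bench, to be left alone: small black roller carriage 46 x 66 x 34 mm; origin at the centre of its underside.
- marker: Bystander, loose on the bench, to be left alone: white marker pen 17 x 135 x 16 mm; origin at the centre of its underside.
- screwdriver: Bystander, loose on the bench, to be left alone: screwdriver with red handle, 27 x 202 x 28 mm; origin at the centre of its underside.
- corner_bracket: Bystander, loose on the bench, to be left alone: grey cast corner bracket, 28 mm each way; origin at the centre of its underside.
- oak_offcut: Bystander, loose on the bench, to be left alone: dark oak offcut 46 x 70 x 30 mm; origin at the centre of its underside.

How it is judged:
By the outcome, as a careful person would: the job done as asked, in the order asked, and still so for the second after the job is handed in, with the robot touching nothing.
It also fails if it takes over 54 s, if anything falls off the work surface, if the arm or the gripper's body presses on something with over 40 N, if the wrist force passes 120 N, or if a joint passes its speed limit or range.

### The arm

A 7-joint arm with a two-finger parallel gripper is mounted at the origin on a cart in front of the work surface, level with it; the furniture and walls round the work are solid. World frame = base frame: x ahead of the robot, y to its left, z up, the work surface at z = 0. Lengths are in mm, angles in rad, forces in N, time in s.
With the tool pointing down it reaches from about 425 to 950 mm from the base axis. Payload 4.7 kg.
Tool frame: the origin (TCP) lies where the fingers leave the gripper's body, on its centre line; the fingertips stand 70 mm ahead of it and the grasp point (between the pads) lies 51 mm ahead of it (robot.tips_ahead is the distance from the TCP to the fingertips, in mm); z points along the fingers, y is the line along which they close (so a half turn about z gives the same grasp; the last joint's range is limited). The gripper opens to 87 mm and grips with 3 to 60 N. Pads are 19 mm wide; open, the fingers measure 117 mm over their backs; the gripper's body (75 mm by 190 mm) begins 51 mm behind the grasp point.
Start: joints at [-1.374, 0.469, -0.049, 1.532, 0.024, 1.141, -0.082], TCP at [151.081, 657.888, 292.273] pointing down, gripper open.
Joint ranges: [-2.59, 2.59], [-0.33, 1.99], [-1.39, 1.29], [0.1, 2.45], [-1.04, 4.18], [0.21, 1.99], [-2.66, 2.66]. Speed limits (rad/s): [2.57, 2.57, 3.14, 3.14, 3.14, 3.14, 3.14].

### API

Orientations are given as a unit quaternion [w, x, y, z].
In Python, from rig import readout, cams, robot gives the robot as it stands.
- The arm moves only by the tool servo_tool, never from a script. Its argument "targets" is text: rows parted by semicolons, each of 4 numbers parted by spaces: the shift along the tool's x, y, z in cm, then the turn about the tool's z in rad. In form: x y z turn; .... A call has 1 to 10 rows; each row shifts and turns the commanded pose from where the row before left it, along the tool's axes as they then stand; what a row does not reach is not made up. A row lasts 1/12 s, in which the tool goes at most 41.7 mm and 7.16 degrees, less where a joint would pass 70% of its speed; a pose out of reach is approached as far as the arm can. A call with a gripper value outside its range is refused whole. "grip" is the closure in counts, from 0 (fully open) to 255 (shut), set as the call begins (left out, the last holds). The fingers move at their own pace and stop on an object; the grip force is fixed at half the most. Time passes only in rows, so rows that do not move let the fingers close. It gives the time, the measured TCP pose, the force, the opening and the grip force at its end, in the units of the state.
- readout.state(): the state, without advancing time (a new reading comes with each control period).
- cams.snapshot(name): name is "scene" or "top"; returns the picture (400x640x3 uint8, red, green, blue); there is no depth.
- cams.camera_model(name): a dict with "fovy" (degrees; the focal length in pixels is half the picture's height over the tangent of half this angle, whatever the lens; pixels are square), "cx", "cy" (the principal point, pixels), "k1" (the pictures are not rectified: a ray, as slopes to the right and down, at radius r is drawn at 1 + k1 r^2 times it, then the intrinsics apply), "xyz" and "rotation" of the camera in the world. Camera axes: x right, y up, looking along -z (the intrinsics and any distortion apply to the point x, -y, -z); pixel columns grow to the right and rows downward; lengths in mm; the calibration is good to about 2 mm. A picture is of the moment at which its call begins. camera_model takes no time and is no camera call.
- robot.finish_job(): hands the job in; it is judged then, once.
The state is a dict: "t": time; "qpos": joint angles; "dq": joint speeds; "effort": joint torques, N m; "tcp_pos": TCP position; "tool_rot": TCP orientation; "wrist_force": force on the tool from outside, world axes, zero at the start; "moment": the same for the moment, N m; "grip_width": finger opening in mm; "finger_force": force on a finger pad.
Only numpy, scipy, OpenCV 4.12 (cv2) and the standard library are available. Lean on these libraries where they do the work, as an engineer would, in place of code of your own. Each camera call takes 0.05 s, during which the arm holds its last target. There are 200 camera calls.

## Working session

There is one attempt and no reset: what is moved stays moved. The work goes in short steps, Python scripts to look and compute and a tool call to move; the robot and the scene stay as the last step left them, time stands still between calls to the robot, and variables do not carry over. Pictures are saved under pics/ and viewed, at most 12 in all, crops included, and the job is handed in when it is done.

Besides the shell and the picture viewer there is one more tool, called as a command line: name --argument value ..., lists and objects as JSON in quotes. servo_tool: Moves the arm, as the interface text tells. Its arguments: {"type":"object","properties":{"targets":{"type":"string"},"grip":{"type":"number"}},"required":["targets"]}

```bash
ls; mkdir -p pics; cat > h.py <<'E'
import numpy as np, cv2
from rig import readout, cams, robot
from scipy.spatial.transform import Rotation as R
def K(n):
    m=cams.camera_model(n); f=200/np.tan(np.radians(m["fovy"])/2)
    rot=np.array(m["rotation"],float)
    if rot.shape!=(3,3): rot=R.from_quat(np.roll(rot.ravel(),-1)).as_matrix()
    return m,f,rot,np.array(m["xyz"],float)
def ray(n,u,v):
    m,f,rot,c=K(n); d=np.array([(u-m["cx"])/f,(v-m["cy"])/f]); s=d.copy()
    for _ in range(20): s=d/(1+m["k1"]*(s@s))
    return c,rot@np.array([s[0],-s[1],-1])
def plane(n,u,v,z):
    c,d=ray(n,u,v); return c+d*(z-c[2])/d[2]
def proj(n,p):
    m,f,rot,c=K(n); q=rot.T@(np.array(p,float)-c); s=np.array([q[0],-q[1]])/-q[2]
    s=s*(1+m["k1"]*(s@s)); return s*f+[m["cx"],m["cy"]]
def tri(n1,p1,n2,p2):
    a,d=ray(n1,*p1); b,e=ray(n2,*p2); t=np.linalg.lstsq(np.c_[d,-e],b-a,rcond=None)[0]
    P,Q=a+d*t[0],b+e*t[1]; return (P+Q)/2,np.linalg.norm(P-Q)
def snap(n,f):
    im=cams.snapshot(n); cv2.imwrite(f"pics/{f}.png",im[:,:,::-1]); return im
E
python3 - <<'E'
from h import *
for n in("scene","top"): snap(n,n+"0"); print(cams.camera_model(n))
s=readout.state();print(s)
E
```

```text
pics
{'fovy': 55.591548287551575, 'cx': 321.8337243335415, 'cy': 197.76648593564062, 'k1': -0.0644771776584745, 'xyz': array([203.28071402, 678.24880727, 804.23005362]), 'rotation': array([-0.26120965, -0.10137444,  0.35481784,  0.89196247])}
{'fovy': 49.68336814469624, 'cx': 315.02580052616474, 'cy': 195.03793099798096, 'k1': -0.09021485936979143, 'xyz': array([ 430.55271933,  101.9818549 , 1325.61847311]), 'rotation': array([ 0.71198202,  0.04599259, -0.03080604, -0.70001233])}
{'t': 0.1, 'qpos': array([-1.37391318,  0.46936438, -0.04856339,  1.53355492,  0.02411099,
        1.14099224, -0.08225853]), 'dq': array([ 1.55824295e-03, -3.66428908e-03, -5.51773491e-04, -3.39548175e-03,
        8.76038528e-05,  1.07562246e-03, -1.74077275e-03]), 'effort': array([ 6.10330844e-04, -5.09170353e+01, -8.13013455e-02, -2.36828703e+01,
       -6.15267386e-02,  3.44293972e-02,  3.25466715e-05]), 'tcp_pos': array([151.02347229, 657.47105875, 291.31002555]), 'tool_rot': array([-5.60276652e-05,  1.12628798e-01,  9.93636756e-01, -8.64747375e-04]), 'wrist_force': array([-0.47349189, -0.44257693, -0.04909499]), 'moment': array([ 0.01497639,  0.00030468, -0.02346553]), 'finger_force': 0.0, 'grip_width': 87.1407025000987}
```

View pics/scene0.png

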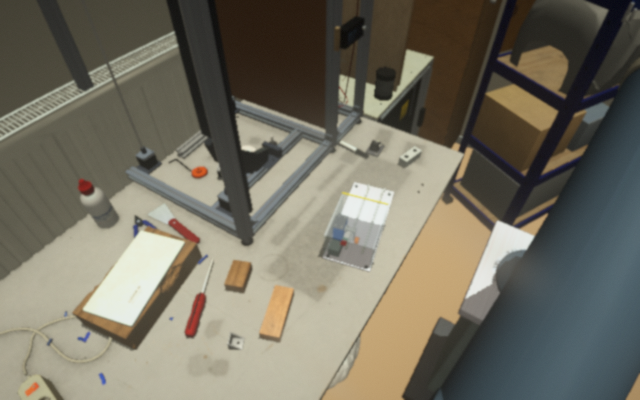

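View pics/top0.png

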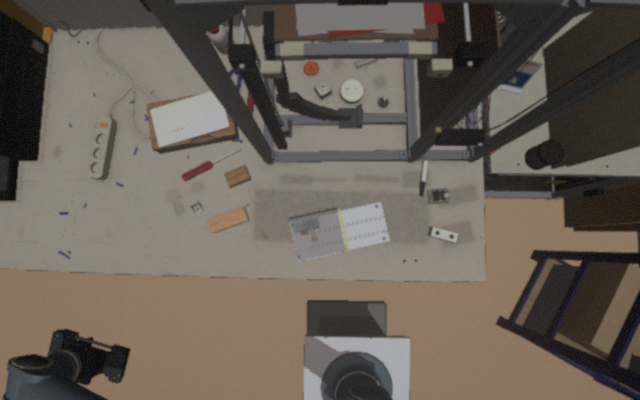

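The dog is at top (443,234) and scene (410,155). The guard's yellow line is at top (342,228), with the guard on its left (+y) and the open guide on its right. I'll zoom in on both.

```bash
python3 - <<'E'
from h import *
a=cv2.imread("pics/top0.png")[145:275,275:475]; b=cv2.imread("pics/scene0.png")[130:280,300:450]
cv2.imwrite("pics/c1.png",np.vstack([cv2.resize(a,(800,520),interpolation=cv2.INTER_CUBIC)]))
cv2.imwrite("pics/c2.png",cv2.resize(b,(600,600),interpolation=cv2.INTER_CUBIC))
for p in[(443,234),(342,228),(425,178),(438,196),(290,215),(388,210)]: print(p,plane("top",*p,30).round(0))
print(plane("scene",410,155,30).round(0),plane("scene",365,195,88).round(0),plane("top",342,228,88).round(0))
E
```

```text
(443, 234) [ 460. -254.   30.]
(342, 228) [474.  49.  30.]
(425, 178) [ 629. -202.   30.]
(438, 196) [ 575. -241.   30.]
(290, 215) [510. 205.  30.]
(388, 210) [530. -89.  30.]
[ 459. -246.   30.] [474.  38.  88.] [472.  51.  88.]
```

View pics/c1.png

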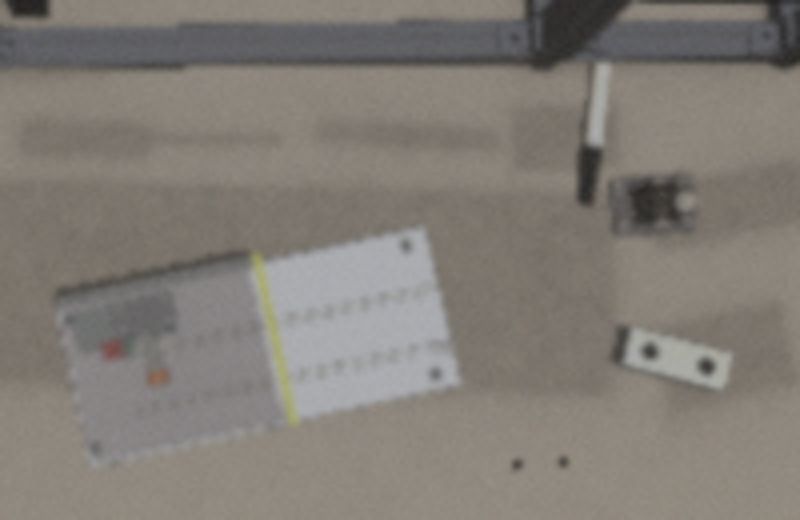

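View pics/c2.png

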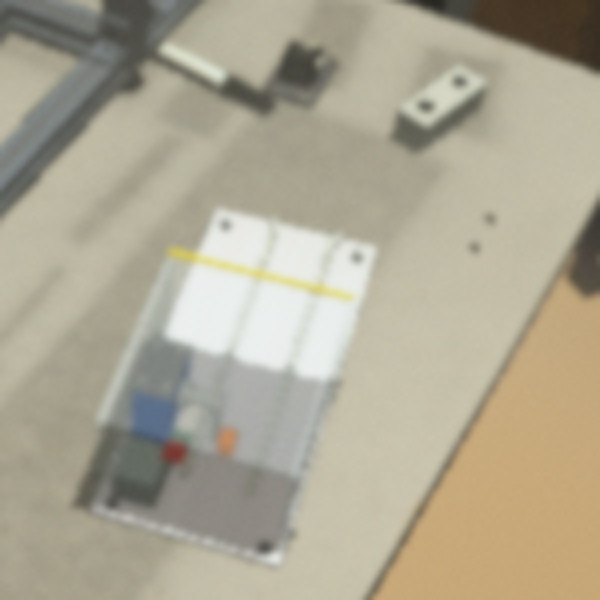

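The guard and yellow line, guide strips, orange roller at crop (158,377), the green and red ledge, and the dog dots at (650,351) and (707,366) are all visible. Next I'll turn these into positions.

```bash
python3 - <<'E'
from h import *
T=lambda u,v:(275+(u+.5)/4-.5,145+(v+.5)/4-.5); S=lambda u,v:(300+(u+.5)/4-.5,130+(v+.5)/4-.5)
Y=[tri("top",T(257,254),"scene",S(170,252)),tri("top",T(293,424),"scene",S(352,297))]
print("yellow",Y)
yl={}
for n in("top","scene"):
    im=cv2.imread(f"pics/{n}0.png"); h=cv2.cvtColor(im,cv2.COLOR_BGR2HSV); H,Sx,V=cv2.split(h)
    def cen(m,box):
        k=np.zeros_like(m);k[box[1]:box[3],box[0]:box[2]]=1; v,u=np.nonzero(m*k); return u,v
    box=(280,195,360,265) if n=="top" else(315,170,410,280)
    u,v=cen(((H>22)&(H<35)&(Sx>95)).astype(np.uint8),box); P=np.array([plane(n,a,b,88) for a,b in zip(u,v)])
    rc=P[:,:2].mean(0); w=np.linalg.svd(P[:,:2]-rc)[2][0]; e=(P[:,:2]-rc)@w
    yl[n]=rc; print(n,"yellow",len(u),rc+w*(e.min()+e.max())/2,"dir",w,"len",np.ptp(e))
    u,v=cen(((H>4)&(H<16)&(Sx>90)).astype(np.uint8),box); print("orange",len(u),u.mean(),v.mean(),plane(n,u.mean(),v.mean(),26))
    box=(420,215,470,250) if n=="top" else(385,135,435,180)
    u,v=cen(((V>175)&(Sx<45)).astype(np.uint8),box)
    r=cv2.minAreaRect(np.float32([plane(n,a,b,30)[:2] for a,b in zip(u,v)])); print("dog",len(u),r)
d=[plane("top",*T(650,351),30),plane("top",*T(707,366),30),plane("scene",*S(426,106),30),plane("scene",*S(460,82),30)]
print("dots",np.round(d,1))
print("dottri",tri("top",T(650,351),"scene",S(426,106)),tri("top",T(707,366),"scene",S(460,82)))
for nm,f,n,pts,z in[("bolts","t","top",[(406,245),(436,374),(96,447)],5),("bolts","s","scene",[(225,225),(357,257),(112,500),(265,546)],5),
 ("strips","t","top",[(430,290),(290,318),(430,347),(300,372)],11),("strips","s","scene",[(273,232),(232,365),(334,245),(296,375)],11),("corner","t","top",[(425,228),(460,384),(95,465)],5),("corner","s","scene",[(217,210),(376,246),(280,563)],5)]:
    print(nm,n,[plane(n,*(T if f=="t" else S)(*p),z)[:2].round(1).tolist() for p in pts])
print("roller tri",tri("top",T(158,377),"scene",S(228,440)))
E
```

```text
yellow [(array([529.31243521,  60.82870908,  85.93939833]), np.float64(1.0754291411434975)), (array([409.07737796,  33.99991633,  88.35763849]), np.float64(2.5998379528158964))]Traceback (most recent call last):
  File "<stdin>", line 12, in <module>
IndexError: too many indices for array: array is 1-dimensional, but 2 were indexed
```

```bash
cat > m.py <<'E'
from h import *
T=lambda u,v:(275+(u+.5)/4-.5,145+(v+.5)/4-.5); S=lambda u,v:(300+(u+.5)/4-.5,130+(v+.5)/4-.5)
for n in("top","scene"):
    im=cv2.imread(f"pics/{n}0.png").astype(int); B,G,Rr=im[...,0],im[...,1],im[...,2]
    def cen(m,box):
        k=np.zeros(m.shape,bool);k[box[1]:box[3],box[0]:box[2]]=1; v,u=np.nonzero(m&k); return u,v
    box=(325,205,352,255) if n=="top" else(335,185,395,210)
    u,v=cen((G-B>50),box); P=np.array([plane(n,a,b,88) for a,b in zip(u,v)])
    rc=P[:,:2].mean(0); w=np.linalg.svd(P[:,:2]-rc)[2][0]; e=(P[:,:2]-rc)@w
    print(n,"yellow",len(u),rc+w*(e.min()+e.max())/2,"dir",w,"len",np.ptp(e))
    box=(306,230,322,246) if n=="top" else(350,230,365,250)
    u,v=cen((Rr-G>35)&(Rr-B>45),box); print("orange",len(u),u.mean(),v.mean(),plane(n,u.mean(),v.mean(),26))
    box=(420,215,470,250) if n=="top" else(385,135,435,180)
    u,v=cen((im.min(2)>(170 if n=="top" else 195)),box)
    print("dog",len(u),cv2.minAreaRect(np.float32([plane(n,a,b,30)[:2] for a,b in zip(u,v)])))
d=[plane("top",*T(650,351),30),plane("top",*T(707,366),30),plane("scene",*S(426,106),30),plane("scene",*S(460,82),30)]
print("dots",np.round(d,1))
print("dottri",tri("top",T(650,351),"scene",S(426,106)),tri("top",T(707,366),"scene",S(460,82)))
for nm,f,n,pts,z in[("bolts","t","top",[(406,245),(436,374),(96,447)],5),("bolts","s","scene",[(225,225),(357,257),(112,500),(265,546)],5),
 ("strips","t","top",[(430,290),(290,318),(430,347),(300,372)],11),("strips","s","scene",[(273,232),(232,365),(334,245),(296,375)],11),("corner","t","top",[(425,228),(460,384),(95,465)],5),("corner","s","scene",[(217,210),(376,246),(280,563)],5)]:
    print(nm,n,[plane(n,*(T if f=="t" else S)(*p),z)[:2].round(1).tolist() for p in pts])
print("roller tri",tri("top",T(158,377),"scene",S(228,440)))
E
python3 m.py
```

```text
top yellow 12 [469.19217574  47.20946061] dir [-0.97264248 -0.23230712] len 116.86632369143408
orange 0 nan nan [nan nan nan]m.py:12: RuntimeWarning: Mean of empty slice.
  u,v=cen((Rr-G>35)&(Rr-B>45),box); print("orange",len(u),u.mean(),v.mean(),plane(n,u.mean(),v.mean(),26))
  ret = ret.dtype.type(ret / rcount)
Traceback (most recent call last):
  File "m.py", line 15, in <module>
    print("dog",len(u),cv2.minAreaRect(np.float32([plane(n,a,b,30)[:2] for a,b in zip(u,v)])))
                       ~~~~~~~~~~~~~~~^^^^^^^^^^^^^^^^^^^^^^^^^^^^^^^^^^^^^^^^^^^^^^^^^^^^^^^
cv2.error: OpenCV(4.12.0) /io/opencv/modules/imgproc/src/convhull.cpp:143: error: (-215:Assertion failed) total >= 0 && (depth == CV_32F || depth == CV_32S) in function 'convexHull'
```

```bash
sed -i 's/Rr-G>35)&(Rr-B>45)/Rr-G>18)\&(Rr-B>25)/; s/G-B>50/G-B>28/; s/170 if n/140 if n/; s/else 195/else 180/' m.py
python3 m.py
```

```text
top yellow 89 [467.80914165  47.16475852] dir [-0.97302918 -0.23068205] len 125.19714209133443
orange 14 313.85714285714283 238.92857142857142 [439.77742696 132.33524733  26.        ]
dog 184 ((459.8847351074219, -258.1319580078125), (75.9058837890625, 27.060625076293945), 75.29803466796875)
scene yellow 139 [470.99451178  48.0760476 ] dir [-0.97438754 -0.22487536] len 126.37602354465318
orange 31 356.1290322580645 239.96774193548387 [441.51963605 135.41438758  26.        ]
dog 52 ((461.50177001953125, -255.44674682617188), (69.40521240234375, 22.99276351928711), 76.04044342041016)
dots [[ 465.  -236.7   30. ]
 [ 454.3 -279.8   30. ]
 [ 466.8 -234.3   30. ]
 [ 455.8 -276.8   30. ]]
dottri (array([ 466.18590866, -236.7004349 ,   28.41176673]), np.float64(2.4900316354385654)) (array([ 455.46042664, -280.02932017,   27.73017022]), np.float64(2.3558451490860843))
bolts top [[544.0, -56.1], [445.9, -79.4], [386.3, 178.1]]
bolts scene [[546.3, -55.0], [448.7, -78.5], [486.4, 200.5], [388.1, 178.6]]
strips top [[509.4, -73.8], [486.4, 32.4], [466.1, -74.0], [445.7, 24.4]]
strips scene [[510.3, -62.3], [474.1, 66.1], [466.4, -74.7], [433.4, 50.4]]
corner top [[557.3, -70.7], [438.6, -97.7], [372.7, 178.6]]
corner scene [[559.1, -65.8], [441.7, -96.4], [374.5, 184.5]]
roller tri (array([440.80156569, 131.92911082,  23.84354652]), np.float64(1.8048413543765796))
```

Measured results:
- **Guide:** heads about 103.2° with its origin near (461.6, 45.8).
- **Roller:** rests at station x of about 88 to 91.
- **Dog:** at (460.5, -257) with its long axis at 76°.

Next is a small row planner.

servo_tool --targets "-2.8 -2.8 0 0.078; -3 -2.6 0 0.078; -3.2 -2.3 0 0.078; -3.4 -2.1 0 0.078; -3.6 -1.8 0 0.078; -3.7 -1.5 0 0.078; -3.8 -1.2 0 0.078; -3.9 -1 0 0.078; -4 -0.6 0 0.078; -4 -0.3 0 0.078" --grip 0

```text
t: 0.93
tcp_pos: [364.9, 318.1, 292.1]
tool_rot: [-0.0, 0.484, 0.875, -0.0]
wrist_force: [1.2, 0.7, 1.0]
grip_width: 87.3
finger_force: 0.0
```

servo_tool --targets "-4 0 0 0.078; -4 0.3 0.1 0.078; -4 0.6 0 0.078; -3.9 0.9 0.1 0.078; -3.8 1.1 0 0.078; -3.6 -0.7 0.8 0.038; -3.7 -0.6 0.8 0.038; -3.7 -0.5 0.8 0.038; -3.7 -0.3 0.8 0.038; -3.7 -0.2 0.8 0.038"

```text
t: 1.77
tcp_pos: [464.7, -37.2, 249.8]
tool_rot: [-0.0, 0.713, 0.701, 0.0]
wrist_force: [0.2, 0.1, -0.1]
grip_width: 87.2
finger_force: 0.0
```

servo_tool --targets "-3.7 0 0.8 0.038; -3.7 0.1 0.9 0.038; -3.7 0.3 0.8 0.038; -3.6 0.4 0.9 0.038; -3.6 0.5 0.8 0.038; -3.7 0.6 0.9 0.038; 0 0 0 0; 0 0 0 0"

```text
t: 2.43
tcp_pos: [458.7, -258.9, 198.5]
tool_rot: [-0.0, 0.789, 0.614, -0.001]
wrist_force: [0.2, 1.2, -1.1]
grip_width: 86.7
finger_force: 0.0
```

```bash
python3 - <<'E'
from plan import *
plan([([460.5,-257,82],-14)])
s=readout.state();print(s["t"],s["tcp_pos"],s["tool_rot"],s["qpos"].round(3))
E
```

```text
0.1 0 3.9 -0.001; 0.1 0.1 3.9 -0.001; 0 0 3.8 -0.001
end [ 460.  -257.2   82.5]
2.4333 [ 458.72922438 -258.86363733  198.50345145] [-3.74073915e-04  7.89187014e-01  6.14152075e-01 -9.72372345e-04] [-0.088  0.39   0.661  2.01  -0.315  0.845  0.501]
```

servo_tool --targets "0.1 0 3.5 0; 0 0.1 3.5 0; 0 0 2.5 0; 0 0 1.5 0; 0 0 0.6 0; 0 0 0 0"

```text
t: 2.93
tcp_pos: [461.0, -254.1, 82.1]
tool_rot: [-0.002, 0.787, 0.617, -0.0]
wrist_force: [-0.6, -0.2, -0.4]
grip_width: 87.1
finger_force: 0.0
```

servo_tool --targets "0 0 0 0; 0 0 0 0; 0 0 0 0; 0 0 0 0; 0 0 0 0; 0 0 0 0; 0 0 0 0; 0 0 0 0" --grip 255

```text
t: 3.6
tcp_pos: [461.2, -255.9, 83.3]
tool_rot: [-0.0, 0.788, 0.616, 0.0]
wrist_force: [-0.7, -0.2, 0.8]
grip_width: 41.7
finger_force: 0.0
```

```bash
python3 - <<'E'
from plan import *
snap("top","t1"); snap("scene","s1")
a=cv2.imread("pics/t1.png")[160:290,390:520]; b=cv2.imread("pics/s1.png")[80:210,340:470]
cv2.imwrite("pics/c3.png",cv2.resize(np.hstack([a,b]),(800,400)))
s=readout.state();print(s)
E
```

```text
{'t': 3.7, 'qpos': array([ 0.02511707,  0.56762618,  0.52395519,  2.07704103, -0.48395187,
        0.61651705,  0.6406833 ]), 'dq': array([ 0.00100564,  0.00121283, -0.00121761, -0.00010077, -0.00025463,
       -0.00050641,  0.00209394]), 'effort': array([-1.14009538e-02, -4.16519594e+01,  6.63088784e+00, -1.32809919e+01,
       -1.57589576e-02,  7.62673211e-02, -2.03728869e-04]), 'tcp_pos': array([ 461.22680438, -255.84887403,   83.17072334]), 'tool_rot': array([-6.63239139e-05,  7.87589512e-01,  6.16200257e-01, -6.30294682e-06]), 'wrist_force': array([ 0.21080698,  0.31362525, -0.20024924]), 'moment': array([-0.04520185,  0.12094846,  0.02368847]), 'finger_force': 0.0, 'grip_width': 33.416208730085025}
```

View pics/c3.png

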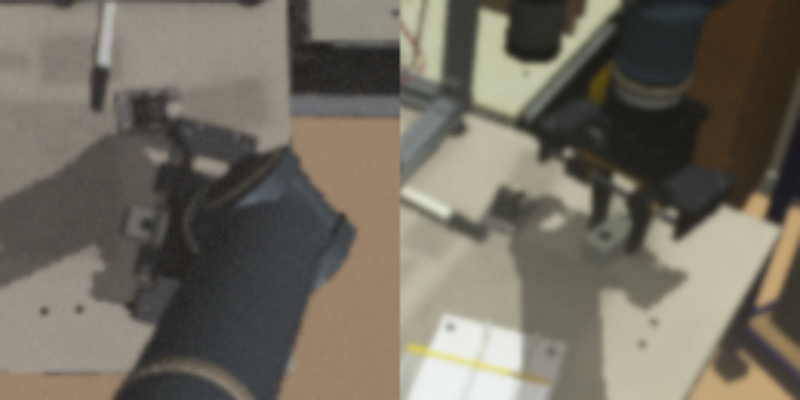

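The fingers straddle the dog and are still closing, with clear space around them. I'll finish the grip and lift.

servo_tool --targets "0 0 0 0; 0 0 0 0; 0 0 0 0; 0 0 -0.5 0; 0 0 -1.5 0; 0 0 -3 0; 0 0 -1.5 0; 0 0 0 0; 0 0 0 0"

```text
t: 4.45
tcp_pos: [461.1, -255.4, 148.1]
tool_rot: [-0.0, 0.787, 0.616, 0.0]
wrist_force: [-0.4, 0.2, -5.0]
grip_width: 29.7
finger_force: 30.0
```

```bash
python3 - <<'E'
from plan import *
s=readout.state();print(s["tcp_pos"],s["grip_width"],s["finger_force"],s["wrist_force"])
plan([([478.7,-27.2,148],13.2)])
print(proj("top",[478.7,-27.2,35]))
E
```

```text
[ 461.06514945 -255.40386479  148.11503755] 29.730582902901475 29.99876081943512 [-0.42085076  0.20597303 -4.9824801 ]
3.8 -0.6 0 -0.079; 3.8 -0.3 0 -0.079; 3.8 -0 0 -0.079; 3.8 0.2 0 -0.079; 3.8 0.6 0 -0.079; 3.7 0.8 0 -0.079
end [478.5 -27.1 148.2]
[367.5408049 226.7043899]
```

servo_tool --targets "3.8 -0.6 0 -0.079; 3.8 -0.3 0 -0.079; 3.8 0 0 -0.079; 3.8 0.2 0 -0.079; 3.8 0.6 0 -0.079; 3.7 0.8 0 -0.079; 0 0 1 0; 0 0 1 0; 0 0 1 0; 0 0 0 0"

```text
t: 5.28
tcp_pos: [476.5, -28.8, 115.5]
tool_rot: [-0.002, 0.622, 0.783, -0.002]
wrist_force: [-0.8, -0.7, -5.8]
grip_width: 30.3
finger_force: 30.0
```

servo_tool --targets "0 0 0.5 0; 0 0 0.3 0; 0 0 0 0; 0 0 0 0"

```text
t: 5.62
tcp_pos: [478.8, -28.2, 110.2]
tool_rot: [-0.0, 0.621, 0.783, -0.0]
wrist_force: [0.1, 0.1, -6.1]
grip_width: 29.7
finger_force: 30.0
```

```bash
python3 - <<'E'
from plan import *
snap("top","t2"); snap("scene","s2")
a=cv2.imread("pics/t2.png")[170:270,280:430]; b=cv2.imread("pics/s2.png")[150:250,310:460]
cv2.imwrite("pics/c4.png",cv2.resize(np.hstack([a,b]),(800,266),interpolation=cv2.INTER_CUBIC))
cv2.imwrite("pics/c4.png",np.vstack([cv2.resize(x,(600,300),interpolation=cv2.INTER_CUBIC) for x in (a[:75],b[:75])]))
s=readout.state();print(s["tcp_pos"],s["tool_rot"],s["wrist_force"]); plan([([478.7,-27.2,s["tcp_pos"][2]],13.2)])
E
```

```text
[479.01986252 -27.89074916 110.49813479] [2.29529583e-04 6.21165573e-01 7.83679271e-01 2.80223298e-04] [ 1.02569319 -0.53211322 -6.10876201]
0.1 -0 -0 -0
end [478.8 -26.9 110.5]
```

View pics/c4.png

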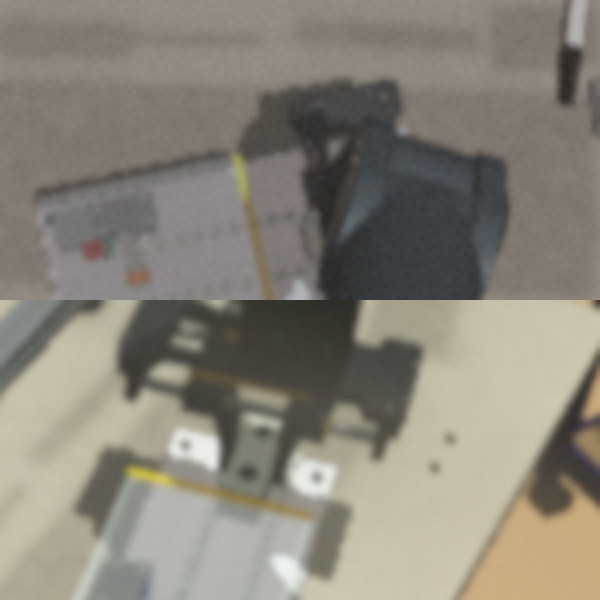

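```bash
cat >> plan.py <<'E'
a_=np.radians(103.2); UX=np.array([np.cos(a_),np.sin(a_)]); UY=np.array([-UX[1],UX[0]]); O=np.array([461.6,45.8])
def st(p): d=np.array(p)[:2]-O; return (d@UX).round(1),(d@UY).round(1)
def wd(x,y,z): return [*(O+x*UX+y*UY),z]
E
python3 - <<'E'
from plan import *
print(st(plane("scene",372-.4,193-.4,57.3)),st(plane("scene",375.75-.4,183-.4,57.3)))
print(st([479.02,-27.89]))
T=lambda u,v:(275+(u+.5)/4-.5,145+(v+.5)/4-.5); S=lambda u,v:(300+(u+.5)/4-.5,130+(v+.5)/4-.5)
for f,n,pts in[(T,"top",[(430,290),(290,318),(430,347),(300,372)]),(S,"scene",[(273,232),(232,365),(334,245),(296,375)])]:
    print(n,[st(plane(n,*f(*p),11)) for p in pts])
print(st([440.8,131.9]))
E
```

```text
(np.float64(-55.0), np.float64(-0.6)) (np.float64(-96.7), np.float64(-0.3))
(np.float64(-75.7), np.float64(-0.1))
top [(np.float64(-127.4), np.float64(-19.2)), (np.float64(-18.7), np.float64(-21.1)), (np.float64(-117.6), np.float64(22.9)), (np.float64(-17.2), np.float64(20.4))]
scene [(np.float64(-116.4), np.float64(-22.8)), (np.float64(16.9), np.float64(-16.8)), (np.float64(-118.4), np.float64(22.9)), (np.float64(10.9), np.float64(26.5))]
(np.float64(88.6), np.float64(0.6))
```

The dog is on the guide's centre line (y about -0.4), aligned with it and centred at x = -75.7. I'll lower it.

servo_tool --targets "0 0 0.6 0; 0 0 0.5 0; 0 0 0.4 0; 0 0 0.3 0; 0 0 0.3 0; 0 0 0 0; 0 0 0 0"

```text
t: 6.3
tcp_pos: [478.7, -27.6, 89.0]
tool_rot: [-0.0, 0.621, 0.784, -0.0]
wrist_force: [-0.8, -0.5, -5.2]
grip_width: 29.7
finger_force: 30.0
```

servo_tool --targets "0 0 0.1 0; 0 0 0.1 0; 0 0 0 0"

```text
t: 6.55
tcp_pos: [479.0, -27.7, 88.1]
tool_rot: [-0.0, 0.621, 0.784, 0.0]
wrist_force: [-1.5, 0.1, 4.4]
grip_width: 29.7
finger_force: 30.0
```

servo_tool --targets "0 0 0 0; 0 0 0 0; 0 0 0 0; 0 0 0 0; 0 0 0 0; 0 0 0 0; 0 0 -1 0; 0 0 -2 0; 0 0 -4 0; 0 0 -4 0" --grip 0

```text
t: 7.38
tcp_pos: [477.7, -27.9, 198.1]
tool_rot: [-0.001, 0.621, 0.784, -0.002]
wrist_force: [0.8, 0.9, 0.1]
grip_width: 84.5
finger_force: 0.0
```

servo_tool --targets "0 0 -4 0; 0 0 -4 0; 0 0 -4 0; 0 0 0 0"

```text
t: 7.72
tcp_pos: [482.2, -28.5, 325.3]
tool_rot: [0.005, 0.621, 0.784, 0.006]
wrist_force: [0.6, 0.4, 0.1]
grip_width: 86.9
finger_force: 0.0
```

```bash
python3 - <<'E'
from plan import *
s=readout.state();print(s["t"],s["tcp_pos"],s["qpos"].round(3),s["grip_width"])
snap("scene","s3"); snap("top","t3")
plan([([480,220,330],30),([150,640,420],100)])
E
```

```text
7.7167 [482.19490674 -28.4860746  325.32024466] [-0.555  0.114  0.584  1.965 -0.075  1.068  0.291] 86.85473572281047
3.4 0.8 -0.1 -0.042; 3.4 1 -0.2 -0.042; 3.4 1.1 -0.1 -0.042; 3.3 1.2 -0.2 -0.042; 3.3 1.4 -0.1 -0.042; 3.2 1.5 -0.2 -0.042; 3.1 1.7 -0.1 -0.042; 3.8 -0.5 -0.7 -0.087; 3.8 -0.2 -0.6 -0.087; 3.8 0.1 -0.7 -0.087
3.8 0.5 -0.6 -0.087; 3.7 0.8 -0.7 -0.087; 3.7 1.1 -0.6 -0.087; 3.5 1.4 -0.7 -0.087; 3.4 1.7 -0.6 -0.087; 3.2 2 -0.7 -0.087; 3.1 2.3 -0.6 -0.087; 2.8 2.5 -0.7 -0.087; 2.6 2.8 -0.6 -0.087; 2.4 3 -0.7 -0.087
2.1 3.2 -0.6 -0.087
end [150.2 639.7 419.9]
```

```bash
python3 - <<'E'
from plan import *
plan([([450,260,400],40),([30,660,450],90)])
E
```

```text
3.6 0.5 -1 -0.058; 3.6 0.7 -1 -0.058; 3.5 0.9 -1 -0.058; 3.4 1.1 -1 -0.058; 3.4 1.3 -1 -0.058; 3.3 1.4 -1 -0.058; 3.2 1.7 -1 -0.058; 3.1 1.8 -1 -0.058; 3.8 -0.4 -0.3 -0.058; 3.9 -0.2 -0.3 -0.058
3.9 0 -0.4 -0.058; 3.9 0.2 -0.3 -0.058; 3.8 0.5 -0.4 -0.058; 3.8 0.7 -0.3 -0.058; 3.8 0.9 -0.4 -0.058; 3.7 1.1 -0.3 -0.058; 3.6 1.3 -0.4 -0.058; 3.6 1.5 -0.3 -0.058; 3.4 1.7 -0.4 -0.058; 3.4 1.9 -0.3 -0.058
3.2 2.1 -0.4 -0.058; 3.1 2.3 -0.3 -0.058; 3 2.5 -0.4 -0.058
end [ 29.6 659.6 450.4]
```

servo_tool --targets "3.6 0.5 -1 -0.058; 3.6 0.7 -1 -0.058; 3.5 0.9 -1 -0.058; 3.4 1.1 -1 -0.058; 3.4 1.3 -1 -0.058; 3.3 1.4 -1 -0.058; 3.2 1.7 -1 -0.058; 3.1 1.8 -1 -0.058; 3.8 -0.4 -0.3 -0.058; 3.9 -0.2 -0.3 -0.058"

```text
t: 8.65
tcp_pos: [393.7, 315.0, 401.5]
tool_rot: [-0.0, 0.37, 0.929, -0.002]
wrist_force: [0.1, 0.3, -0.6]
grip_width: 86.7
finger_force: 0.0
```

servo_tool --targets "3.9 0 -0.4 -0.058; 3.9 0.2 -0.3 -0.058; 3.8 0.5 -0.4 -0.058; 3.8 0.7 -0.3 -0.058; 3.8 0.9 -0.4 -0.058; 3.7 1.1 -0.3 -0.058; 3.6 1.3 -0.4 -0.058; 3.6 1.5 -0.3 -0.058; 3.4 1.7 -0.4 -0.058; 3.4 1.9 -0.3 -0.058"

```text
t: 9.48
tcp_pos: [112.5, 580.5, 436.3]
tool_rot: [-0.0, 0.089, 0.996, -0.002]
wrist_force: [0.1, 0.9, 0.0]
grip_width: 87.0
finger_force: 0.0
```

servo_tool --targets "3.2 2.1 -0.4 -0.058; 3.1 2.3 -0.3 -0.058; 3 2.5 -0.4 -0.058; 0 0 -2 0; 0 0 -4 0; 0 0 -4 0; 0 0 -4 0; 0 0 -4 0; 0 0 -4 0; 0 0 -4 0"

```text
t: 10.32
tcp_pos: [27.2, 658.2, 684.3]
tool_rot: [-0.003, -0.001, 1.0, 0.004]
wrist_force: [-0.8, 1.8, -0.6]
grip_width: 87.1
finger_force: 0.0
```

servo_tool --targets "0 0 -4 0; 0 0 -4 0; 0 0 -4 0; 0 0 -4 0; 0 0 -4 0; 0 0 0 0"

```text
t: 10.82
tcp_pos: [28.0, 595.1, 776.8]
tool_rot: [0.002, 0.004, 0.997, 0.076]
wrist_force: [0.6, -1.5, 1.7]
grip_width: 87.1
finger_force: 0.0
```

```bash
python3 - <<'E'
from plan import *
s=readout.state();print(s["t"],s["tcp_pos"],s["qpos"].round(3),R.from_quat(np.roll(s["tool_rot"],-1)).as_matrix().round(3))
E
```

```text
10.8167 [ 27.9953459  595.13556047 776.80344418] [-1.763  0.301  0.304  0.713 -0.107  1.986  0.034] [[-1.     0.007  0.005]
 [ 0.007  0.989  0.151]
 [-0.004  0.151 -0.989]]
```

Driving the arm past its upward reach tilts the tool: the fingers now point 8.7° toward +y, which is the direction I need. I'll keep going.

servo_tool --targets "0 0 -4 0; 0 0 -4 0; 0 0 -4 0; 0 0 -4 0; 0 0 -4 0; 0 0 0 0"

```text
t: 11.32
tcp_pos: [25.3, 521.6, 853.5]
tool_rot: [0.005, 0.004, 0.989, 0.145]
wrist_force: [0.7, -1.2, 1.1]
grip_width: 87.4
finger_force: 0.0
```

servo_tool --targets "0 1 -4 0; 0 1 -4 0; 0 1 -4 0; 0 1 -4 0; 0 1 -4 0; 0 0 0 0"

```text
t: 11.82
tcp_pos: [21.1, 475.5, 922.7]
tool_rot: [0.008, 0.004, 0.975, 0.221]
wrist_force: [0.5, -1.1, 1.8]
grip_width: 87.3
finger_force: 0.0
```

```bash
cat > s.py <<'E'
from plan import *
s=readout.state();M=R.from_quat(np.roll(s["tool_rot"],-1)).as_matrix(); z=M[:,2]; tip=s["tcp_pos"]+70*z
print(s["t"],s["tcp_pos"].round(1),s["qpos"].round(3),"z",z.round(3),"tilt",np.degrees(np.arccos(-z[2])).round(1),"y",M[:,1].round(3),"tip st",st(tip),tip[2].round(1),"F",s["wrist_force"].round(1))
E
python3 s.py
```

```text
11.8167 [ 21.1 475.5 922.7] [-2.099  0.114  0.645  0.615 -0.102  1.986  0.028] z [ 0.018  0.432 -0.902] tilt 25.6 y [0.004 0.902 0.432] tip st (np.float64(548.1), np.float64(322.6)) 859.5 F [ 0.5 -1.1  1.8]
```

servo_tool --targets "1.5 1 -4 0; 1.5 1 -4 0; 1.5 1 -4 0; 1.5 1 -4 0; 1.5 1 -4 0; 1.5 1 -4 0; 1.5 1 -4 0; 0 0 0 0"

```text
t: 12.48
tcp_pos: [-70.6, 402.7, 995.7]
tool_rot: [-0.001, -0.003, 0.949, 0.314]
wrist_force: [-0.3, 0.2, 1.1]
grip_width: 87.2
finger_force: 0.0
```

```bash
python3 s.py
```

```text
12.4833 [-70.6 402.7 995.7] [-2.586  0.02   0.656  0.524  0.216  1.986 -0.206] z [-0.004  0.596 -0.803] tilt 36.6 y [-0.005  0.803  0.596] tip st (np.float64(509.7), np.float64(427.3)) 939.5 F [-0.3  0.2  1.1]
```

servo_tool --targets "1.5 0 -4 0; 1.5 0 -4 0; 1.5 0 -4 0; 1.5 0 -4 0; 0 0 0 0"

```text
t: 12.9
tcp_pos: [-77.6, 375.4, 1003.4]
tool_rot: [-0.006, -0.001, 0.945, 0.328]
wrist_force: [0.4, 0.1, 0.5]
grip_width: 87.0
finger_force: 0.0
```

```bash
python3 s.py
```

```text
12.9 [ -77.6  375.4 1003.4] [-1.998 -0.    -0.074  0.526  0.319  1.986 -0.274] z [-0.013  0.62  -0.785] tilt 38.3 y [0.002 0.785 0.62 ] tip st (np.float64(486.4), np.float64(440.7)) 948.4 F [0.4 0.1 0.5]
```

```bash
cat > plan2.py <<'E'
from plan import *
def plan2(wps,turn=0,v=40,rnd=1,tip=True):
    s=readout.state(); r=R.from_quat(np.roll(s["tool_rot"],-1)); p=s["tcp_pos"]+(70*r.as_matrix()[:,2] if tip else 0); out=[]
    for k,P in enumerate(wps):
        P=np.array(P,float); a=turn if k==0 else 0; n=int(max(np.ceil(np.linalg.norm(P-p)/v),np.ceil(abs(a)/.12),1))
        for i in range(n):
            d=(r.inv().apply(P-p)/(n-i)/10).round(rnd); t=round(a/n,3)
            out.append("%g %g %g %g"%(*(d+0.),t)); p=p+r.apply(d)*10; r=r*R.from_rotvec([0,0,t])
    for i in range(0,len(out),10): print("; ".join(out[i:i+10]))
    print("end tip",p.round(1),st(p))
E
python3 - <<'E'
from plan2 import *
s=readout.state(); r=R.from_quat(np.roll(s["tool_rot"],-1))
ts=np.linspace(-np.pi,np.pi,2001); f=np.array([(r*R.from_rotvec([0,0,t])).as_matrix()[:2,1]@UX for t in ts])
z=np.where(f[:-1]*f[1:]<0)[0]
for i in z: print("turn",ts[i].round(3),(r*R.from_rotvec([0,0,ts[i]])).as_matrix().round(3).tolist())
t=min(ts[z],key=abs); print(t)
for t in ts[z]: plan2([[100,560,600],[440,330,430]],turn=t)
E
```

```text
turn -1.857 [[0.28, -0.96, -0.013], [-0.751, -0.228, 0.62], [-0.597, -0.164, -0.785]]
turn 1.285 [[-0.28, 0.96, -0.013], [0.751, 0.228, 0.62], [0.597, 0.164, -0.785]]
1.2849113953182254
-1.1 -0.7 2.2 -0.116; -1.1 -0.8 2.2 -0.116; -1 -0.9 2.2 -0.116; -0.9 -1 2.3 -0.116; -0.7 -1.1 2.2 -0.116; -0.6 -1.2 2.3 -0.116; -0.5 -1.2 2.2 -0.116; -0.3 -1.3 2.3 -0.116; -0.2 -1.3 2.2 -0.116; 0 -1.3 2.3 -0.116
0.1 -1.3 2.2 -0.116; 0.3 -1.3 2.3 -0.116; 0.5 -1.2 2.2 -0.116; 0.6 -1.2 2.3 -0.116; 0.7 -1.1 2.2 -0.116; 0.8 -1 2.3 -0.116; 3.1 -2.1 -0.1 0; 3.1 -2 -0.1 0; 3.1 -2.1 -0.1 0; 3.1 -2 -0.1 0
3.1 -2.1 -0.1 0; 3.1 -2 -0.1 0; 3.1 -2.1 -0.1 0; 3.1 -2 -0.1 0; 3 -2.1 -0.1 0; 3.1 -2 -0.2 0; 3 -2.1 -0.1 0; 3.1 -2 -0.2 0
end tip [440.  329.4 430.1] (np.float64(281.1), np.float64(-43.7))
-1.7 -1 3.3 0.117; -1.8 -0.7 3.3 0.117; -1.8 -0.5 3.3 0.117; -1.9 -0.3 3.2 0.117; -1.9 -0.1 3.3 0.117; -1.9 0.1 3.2 0.117; -1.9 0.3 3.3 0.117; -1.8 0.6 3.2 0.117; -1.8 0.8 3.3 0.117; -1.7 0.9 3.2 0.117
-1.5 1.2 3.3 0.117; -3.1 2.1 -0.1 0; -3.1 2.1 -0.1 0; -3.1 2 -0.1 0; -3.1 2.1 -0.1 0; -3.1 2 -0.1 0; -3.1 2.1 -0.1 0; -3.1 2 -0.1 0; -3 2.1 -0.1 0; -3.1 2 -0.1 0
-3 2.1 -0.2 0; -3.1 2 -0.1 0; -3 2.1 -0.2 0
end tip [440.4 329.9 430.4] (np.float64(281.4), np.float64(-44.2))
```

servo_tool --targets "-1.7 -1 3.3 0.117; -1.8 -0.7 3.3 0.117; -1.8 -0.5 3.3 0.117; -1.9 -0.3 3.2 0.117; -1.9 -0.1 3.3 0.117; -1.9 0.1 3.2 0.117; -1.9 0.3 3.3 0.117; -1.8 0.6 3.2 0.117; -1.8 0.8 3.3 0.117; -1.7 0.9 3.2 0.117" --grip 255

```text
t: 13.73
tcp_pos: [87.4, 504.8, 684.9]
tool_rot: [-0.186, 0.523, 0.787, 0.269]
wrist_force: [-0.7, 0.8, 0.4]
grip_width: 28.5
finger_force: 0.0
```

servo_tool --targets "-1.5 1.2 3.3 0.117; 0 0 0 0"

```text
t: 13.9
tcp_pos: [106.3, 517.9, 645.6]
tool_rot: [-0.196, 0.57, 0.757, 0.252]
wrist_force: [-0.1, -0.2, -1.3]
grip_width: 14.5
finger_force: 0.0
```

```bash
python3 s.py; python3 - <<'E'
from plan2 import *
plan2([[440,330,430],[520,0,350],wd(-145,0,200)])
E
```

```text
13.9 [106.3 517.9 645.6] [-1.706 -0.169  0.25   1.612 -0.049  1.049 -1.156] z [-0.009  0.606 -0.796] tilt 37.3 y [0.962 0.222 0.159] tip st (np.float64(582.1), np.float64(229.0)) 589.9 F [-0.1 -0.2 -1.3]
-3.3 2.2 -0.1 0; -3.3 2.2 -0.1 0; -3.3 2.2 -0.1 0; -3.3 2.2 -0.2 0; -3.3 2.2 -0.1 0; -3.3 2.3 -0.2 0; -3.3 2.2 -0.1 0; -3.2 2.3 -0.2 0; -3.3 2.2 -0.1 0; -3.2 2.3 -0.2 0
-3.3 2.2 -0.1 0; -3.6 -0.1 -1.5 0; -3.6 -0.1 -1.5 0; -3.5 -0.1 -1.5 0; -3.6 -0.1 -1.5 0; -3.5 -0.1 -1.5 0; -3.6 -0.1 -1.5 0; -3.5 -0.1 -1.6 0; -3.6 -0.1 -1.5 0; -3.5 -0.1 -1.6 0
-3.1 -1.4 1.2 0; -3.1 -1.4 1.2 0; -3.1 -1.4 1.3 0; -3 -1.4 1.2 0; -3.1 -1.3 1.3 0
end tip [494.8 -95.3 199.9] (np.float64(-145.0), np.float64(-0.1))
```

The tilt holds at 37°, so I'll carry it to the station.

servo_tool --targets "-3.3 2.2 -0.1 0; -3.3 2.2 -0.1 0; -3.3 2.2 -0.1 0; -3.3 2.2 -0.2 0; -3.3 2.2 -0.1 0; -3.3 2.3 -0.2 0; -3.3 2.2 -0.1 0; -3.2 2.3 -0.2 0; -3.3 2.2 -0.1 0; -3.2 2.3 -0.2 0"

```text
t: 14.73
tcp_pos: [409.7, 312.0, 507.5]
tool_rot: [-0.202, 0.564, 0.757, 0.259]
wrist_force: [0.9, 1.4, -1.1]
grip_width: 0.6
finger_force: 0.0
```

servo_tool --targets "-3.3 2.2 -0.1 0; -3.6 -0.1 -1.5 0; -3.6 -0.1 -1.5 0; -3.5 -0.1 -1.5 0; -3.6 -0.1 -1.5 0; -3.5 -0.1 -1.5 0; -3.6 -0.1 -1.5 0; -3.5 -0.1 -1.6 0; -3.6 -0.1 -1.5 0; -3.5 -0.1 -1.6 0"

```text
t: 15.57
tcp_pos: [522.3, -34.9, 407.3]
tool_rot: [-0.201, 0.564, 0.758, 0.259]
wrist_force: [0.3, 1.2, 0.7]
grip_width: 0.4
finger_force: 0.0
```

```bash
python3 s.py; python3 - <<'E'
from plan2 import *
plan2([wd(-145,0,200)])
E
```

```text
15.5667 [522.3 -34.9 407.3] [-0.619  0.4    1.194  1.778 -0.889  1.69   1.029] z [-0.013  0.619 -0.785] tilt 38.3 y [0.959 0.23  0.165] tip st (np.float64(-50.1), np.float64(-49.7)) 352.3 F [0.3 1.2 0.7]
-3.2 -1.5 1.1 0; -3.2 -1.5 1.1 0; -3.2 -1.5 1.1 0; -3.3 -1.5 1.1 0; -3.2 -1.5 1.2 0
end tip [494.3 -95.1 199.9] (np.float64(-144.6), np.float64(0.4))
```

servo_tool --targets "-3.2 -1.5 1.1 0; -3.2 -1.5 1.1 0; -3.2 -1.5 1.1 0; -3.3 -1.5 1.1 0; -3.2 -1.5 1.2 0; 0 0 0 0"

```text
t: 16.07
tcp_pos: [492.1, -139.0, 250.9]
tool_rot: [-0.203, 0.568, 0.756, 0.256]
wrist_force: [-1.3, -0.4, -0.3]
grip_width: 0.4
finger_force: 0.0
```

```bash
python3 s.py; python3 - <<'E'
from plan2 import *
plan2([wd(-140,0,60),wd(-140,0,24)])
E
```

```text
16.0667 [ 492.1 -139.   250.9] [-0.286  0.624  1.065  1.913 -0.935  1.611  1.436] z [-0.016  0.617 -0.786] tilt 38.1 y [0.962 0.224 0.156] tip st (np.float64(-144.5), np.float64(3.8)) 195.9 F [-1.3 -0.4 -0.3]
-1.9 -0.4 2.8 0; -2 -0.5 2.7 0; -1.9 -0.4 2.8 0; -2 -0.5 2.7 0; -2.1 -0.5 2.8 0
end tip [493.6 -90.4  24.6] (np.float64(-139.9), np.float64(-0.1))
```

servo_tool --targets "-1.9 -0.4 2.8 0; -2 -0.5 2.7 0; -1.9 -0.4 2.8 0; 0 0 0 0"

```text
t: 16.4
tcp_pos: [496.6, -128.7, 150.1]
tool_rot: [-0.205, 0.564, 0.758, 0.258]
wrist_force: [-0.6, 0.5, 0.3]
grip_width: 0.5
finger_force: 0.0
```

```bash
python3 s.py; python3 - <<'E'
from plan2 import *
plan2([wd(-140,0,24)],v=22)
snap("top","t5"); snap("scene","s5")
a=cv2.imread("pics/t5.png")[170:270,290:440]; b=cv2.imread("pics/s5.png")[130:230,310:460]
cv2.imwrite("pics/c5.png",np.vstack([cv2.resize(x,(450,300),interpolation=cv2.INTER_CUBIC) for x in (a,b)]))
E
```

```text
16.4 [ 496.6 -128.7  150.1] [-0.189  0.731  0.891  1.973 -1.023  1.464  1.546] z [-0.02   0.622 -0.783] tilt 38.5 y [0.96  0.232 0.16 ] tip st (np.float64(-135.2), np.float64(-2.8)) 95.3 F [-0.6  0.5  0.3]
-1.2 -0.4 1.3 0; -1.1 -0.3 1.3 0; -1.2 -0.4 1.3 0; -1.1 -0.3 1.4 0
end tip [493.6 -89.9  23.9] (np.float64(-139.4), np.float64(-0.2))
```

View pics/c5.png

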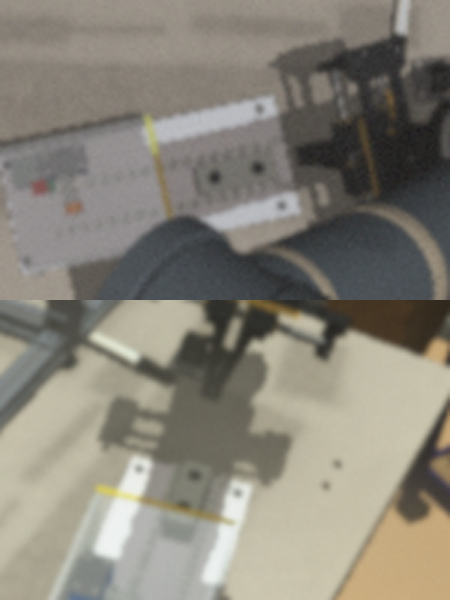

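The dog lies lengthwise in the guide, and the tilted tool is right behind it and clear of the bystanders. I'll continue down.

servo_tool --targets "-1.2 -0.4 1.3 0; -1.1 -0.3 1.3 0; -1.2 -0.4 1.3 0; -1.1 -0.3 1.3 0; 0 0 0 0; 0 0 0 0"

```text
t: 17.0
tcp_pos: [497.5, -137.9, 85.3]
tool_rot: [-0.2, 0.564, 0.758, 0.26]
wrist_force: [-0.2, 0.6, 1.0]
grip_width: 0.4
finger_force: 0.0
```

```bash
python3 s.py; python3 - <<'E'
from plan2 import *
for p in[(361.3,229),(376,226)]: print(st(plane("top",p[0]-.3,p[1]-.3,35)))
plan2([wd(-135,0,23),wd(-95,0,23)],v=8,rnd=2)
E
```

```text
17.0 [ 497.5 -137.9   85.3] [-0.031  0.767  0.672  1.978 -1.032  1.305  1.582] z [-0.01   0.62  -0.785] tilt 38.3 y [0.959 0.229 0.168] tip st (np.float64(-144.6), np.float64(-2.2)) 30.4 F [-0.2  0.6  1. ]
(np.float64(-54.6), np.float64(1.7))
(np.float64(-99.4), np.float64(2.3))
0.17 -0.17 0.57 0; 0.18 -0.17 0.56 0; 0.53 0 0.4 0; 0.53 0 0.41 0; 0.53 0 0.4 0; 0.53 0.01 0.41 0; 0.53 0 0.4 0; 0.53 0.01 0.41 0
end tip [483.3 -46.7  23. ] (np.float64(-95.0), np.float64(-0.0))
```

servo_tool --targets "0.17 -0.2 0.6 0; 0.2 -0.2 0.6 0; 0.5 0 0.4 0; 0.5 0 0.4 0; 0.5 0 0.4 0; 0.5 0 0.4 0; 0 0 0 0"

```text
t: 17.58
tcp_pos: [486.1, -102.6, 75.6]
tool_rot: [-0.2, 0.564, 0.758, 0.26]
wrist_force: [0.8, -2.0, 0.6]
grip_width: 0.5
finger_force: 1.4
```

```bash
python3 s.py; python3 - <<'E'
from plan2 import *
plan2([wd(-60,0,23)],v=10,rnd=2)
E
```

```text
17.5833 [ 486.1 -102.6   75.6] [-0.017  0.723  0.566  2.039 -1.034  1.202  1.556] z [-0.01   0.62  -0.785] tilt 38.3 y [0.959 0.229 0.168] tip st (np.float64(-107.7), np.float64(0.8)) 20.7 F [ 0.8 -2.   0.6]
0.78 0.03 0.54 0; 0.79 0.03 0.55 0; 0.78 0.03 0.54 0; 0.79 0.02 0.55 0; 0.78 0.03 0.54 0
end tip [475.3 -12.6  23. ] (np.float64(-60.0), np.float64(-0.0))
```

servo_tool --targets "0.77 0 0.53 0; 0.77 0 0.54 0; 0.77 0 0.54 0; 0.77 0 0.54 0; 0.77 0 0.54 0; 0 0 0 0"

```text
t: 18.08
tcp_pos: [473.5, -54.6, 77.2]
tool_rot: [-0.203, 0.563, 0.758, 0.261]
wrist_force: [-0.2, -0.9, -0.2]
grip_width: 0.4
finger_force: 0.1
```

```bash
python3 s.py; python3 - <<'E'
from plan2 import *
plan2([wd(-28,0,23)],v=10,rnd=2)
E
```

```text
18.0833 [473.5 -54.6  77.2] [-0.009  0.66   0.44   2.106 -1.035  1.097  1.5  ] z [-0.015  0.624 -0.782] tilt 38.6 y [0.959 0.231 0.166] tip st (np.float64(-57.7), np.float64(2.4)) 22.5 F [-0.2 -0.9 -0.2]
0.79 0.09 0.6 0; 0.78 0.09 0.6 0; 0.79 0.08 0.6 0
end tip [468.   18.6  23. ] (np.float64(-28.0), np.float64(0.0))
```

servo_tool --targets "0.78 0.05 0.57 0; 0.78 0.05 0.57 0; 0.78 0.05 0.57 0; 0.5 0 0.36 0; 0.4 0 0.28 0; 0.4 0 0.28 0; 0 0 0 0; 0 0 0 0"

```text
t: 18.75
tcp_pos: [465.1, -12.7, 78.5]
tool_rot: [-0.202, 0.564, 0.757, 0.26]
wrist_force: [0.3, -0.7, -0.9]
grip_width: 0.4
finger_force: 0.2
```

```bash
python3 s.py; python3 - <<'E'
from plan2 import *
snap("top","t6"); snap("scene","s6")
a=cv2.imread("pics/t6.png")[180:270,280:400]; b=cv2.imread("pics/s6.png")[175:265,310:430]
cv2.imwrite("pics/c6.png",np.hstack([cv2.resize(x,(400,300),interpolation=cv2.INTER_CUBIC) for x in (a,b)]))
E
```

```text
18.75 [465.1 -12.7  78.5] [ 0.025  0.609  0.292  2.154 -1.037  0.986  1.435] z [-0.013  0.622 -0.783] tilt 38.5 y [0.959 0.229 0.166] tip st (np.float64(-15.2), np.float64(0.9)) 23.7 F [ 0.3 -0.7 -0.9]
```

View pics/c6.png

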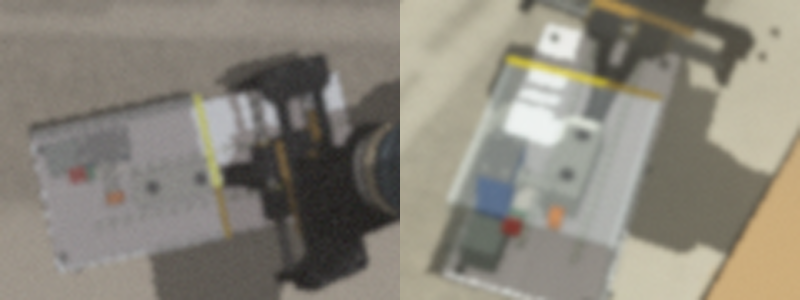

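```bash
python3 - <<'E'
from plan2 import *
k=10/3
t=lambda u,v:(280+(u+.5)/k-.5,180+(v+.5)/k-.5); c=lambda u,v:(310+(u+.5)/k-.5,175+(v+.5)/k-.5)
for n,f,P in(("top",t,[(152,187),(200,178)]),("scene",c,[(167,174),(182,137)])):
    D=[st(plane(n,*f(*p),35)) for p in P]; print(n,np.round(D,1).tolist(),"rear",np.mean(D,0)[0]-40)
print("roller",st(plane("top",*t(115,197),27)),st(plane("scene",*c(156,216),27)),st(tri("top",t(115,197),"scene",c(156,216))[0]))
plan2([wd(-15.2+20,0,23.7)],v=5,rnd=2)
E
```

```text
top [[53.9, -0.5], [10.3, 0.8]] rear -7.899999999999999
scene [[54.4, -2.4], [13.7, -1.2]] rear -5.950000000000003
roller (np.float64(88.2), np.float64(1.2)) (np.float64(90.7), np.float64(-0.5)) (np.float64(88.5), np.float64(0.1))
0.32 0.02 0.24 0; 0.32 0.02 0.25 0; 0.32 0.02 0.24 0; 0.32 0.02 0.25 0; 0.32 0.02 0.24 0
end tip [460.5  50.5  23.8] (np.float64(4.8), np.float64(-0.0))
```

servo_tool --targets "0.32 0.02 0.24 0; 0.32 0.02 0.25 0; 0.32 0.02 0.24 0; 0.32 0.02 0.25 0; 0.32 0.02 0.24 0; 0 0 0 0; 0 0 0 0; 0 0 0 0"

```text
t: 19.52
tcp_pos: [462.4, 5.6, 78.4]
tool_rot: [-0.2, 0.565, 0.757, 0.26]
wrist_force: [1.9, -4.9, 0.4]
grip_width: 0.5
finger_force: 2.6
```

```bash
python3 s.py; python3 - <<'E'
from plan2 import *
snap("top","t7"); snap("scene","s7")
a=cv2.imread("pics/t7.png")[200:260,280:360]; b=cv2.imread("pics/s7.png")[205:265,320:400]
cv2.imwrite("pics/c7.png",np.hstack([cv2.resize(x,(400,300),interpolation=cv2.INTER_CUBIC) for x in (a,b)]))
E
```

```text
19.5167 [462.4   5.6  78.4] [ 0.049  0.591  0.214  2.171 -1.038  0.929  1.403] z [-0.01   0.62  -0.785] tilt 38.3 y [0.959 0.227 0.167] tip st (np.float64(3.0), np.float64(-0.9)) 23.5 F [ 1.9 -4.9  0.4]
```

View pics/c7.png

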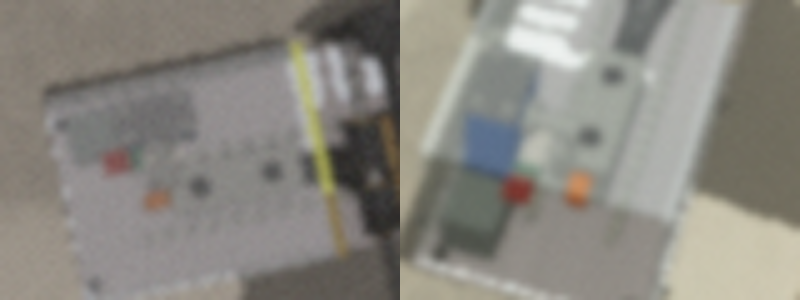

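```bash
cat > d.py <<'E'
from plan2 import *
import sys
def meas(td,tr,sd,sr,k=5,to=(280,200),so=(320,205)):
    t=lambda p:(to[0]+(p[0]+.5)/k-.5,to[1]+(p[1]+.5)/k-.5); c=lambda p:(so[0]+(p[0]+.5)/k-.5,so[1]+(p[1]+.5)/k-.5)
    for n,f,P in(("top",t,td),("scene",c,sd)):
        D=[st(plane(n,*f(p),35)) for p in P]; print(n,np.round(D,1).tolist(),"rear",np.mean(D,0)[0]-40)
    print("roller",st(plane("top",*t(tr),28)),st(plane("scene",*c(sr),28)),st(tri("top",t(tr),"scene",c(sr))[0]))
E
python3 - <<'E'
from d import *
meas([(200,186),(272,171)],(158,199),[(190,135),(213,75)],(179,187))
plan2([wd(3+6,0,23.7)],v=2,rnd=2)
E
```

```text
top [[71.0, -1.0], [27.2, -0.6]] rear 9.100000000000001
scene [[71.4, -3.4], [28.5, -2.8]] rear 9.950000000000003
roller (np.float64(97.3), np.float64(1.2)) (np.float64(100.1), np.float64(-0.6)) (np.float64(97.5), np.float64(0.0))
0.16 -0.02 0.11 0; 0.17 -0.03 0.11 0; 0.16 -0.02 0.11 0
end tip [459.6  54.6  23.7] (np.float64(9.0), np.float64(-0.0))
```

The roller has moved about 9 mm, so the arm is at about 0.26 rad. It needs roughly 7 mm more.

servo_tool --targets "0.16 -0.02 0.11 0; 0.17 -0.02 0.11 0; 0.16 -0.02 0.11 0; 0.1 -0.01 0.07 0; 0 0 0 0; 0 0 0 0; 0 0 0 0; 0 0 0 0"

```text
t: 20.28
tcp_pos: [459.0, 13.4, 78.6]
tool_rot: [-0.202, 0.564, 0.758, 0.26]
wrist_force: [0.8, -2.3, -1.9]
grip_width: 0.6
finger_force: 1.7
```

```bash
python3 s.py; python3 - <<'E'
from plan2 import *
snap("top","t8"); snap("scene","s8")
a=cv2.imread("pics/t8.png")[200:260,280:360]; b=cv2.imread("pics/s8.png")[205:265,320:400]
cv2.imwrite("pics/c8.png",np.hstack([cv2.resize(x,(400,300),interpolation=cv2.INTER_CUBIC) for x in (a,b)]))
E
```

```text
20.2833 [459.   13.4  78.6] [ 0.058  0.585  0.184  2.18  -1.037  0.911  1.392] z [-0.013  0.621 -0.784] tilt 38.4 y [0.959 0.229 0.166] tip st (np.float64(11.6), np.float64(0.8)) 23.7 F [ 0.8 -2.3 -1.9]
```

View pics/c8.png

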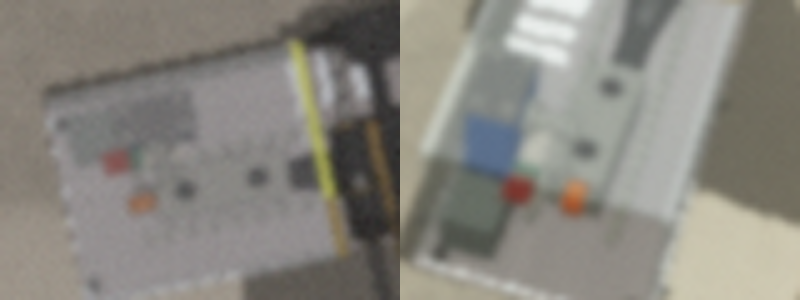

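```bash
python3 - <<'E'
from d import *
meas([(185,190),(257,176)],(143,203),[(184,149),(210,88)],(174,198))
# subpixel orange centroid shift over rest/now
for n,box in(("top",(300,232,322,248)),("scene",(345,228,365,252))):
    for k in("0","6","7","8"):
        im=cv2.imread(f"pics/{n[0] if k!='0' else n}{k}.png").astype(float)[box[1]:box[3],box[0]:box[2]]
        w=np.clip(im[...,2]-im[...,0]-(25 if n=="top" else 35),0,None); w[im[...,1]<im[...,0]+3]=0; v,u=np.mgrid[box[1]:box[3],box[0]:box[2]]
        p=(w*u).sum()/w.sum(),(w*v).sum()/w.sum(); print(n,k,np.round(p,2),st(plane(n,*p,27)))
plan2([wd(-25,0,60),wd(-40,0,200)],v=30,rnd=1)
E
```

```text
top [[80.2, -0.5], [36.6, 0.4]] rear 18.400000000000006
scene [[81.2, -3.9], [37.7, -2.0]] rear 19.450000000000003
roller (np.float64(106.5), np.float64(1.6)) (np.float64(107.6), np.float64(-1.1)) (np.float64(106.8), np.float64(0.2))
top 0 [313.13 238.34] (np.float64(91.0), np.float64(-0.7))
top 6 [312.41 237.83] (np.float64(92.7), np.float64(-2.6))
top 7 [310.28 238.94] (np.float64(99.7), np.float64(-0.7))
top 8 [306.95 238.71] (np.float64(109.3), np.float64(-3.5))
scene 0 [355.28 239.89] (np.float64(93.1), np.float64(-2.9))
scene 6 [355.24 239.89] (np.float64(93.1), np.float64(-3.0))
scene 7 [354.4  242.33] (np.float64(101.2), np.float64(-2.9))
scene 8 [353.68 244.09] (np.float64(107.2), np.float64(-3.1))
-0.4 0.3 -2.5 0; -0.3 0.4 -2.6 0; 1.4 0.5 -2.4 0; 1.4 0.4 -2.4 0; 1.4 0.5 -2.3 0; 1.5 0.4 -2.4 0; 1.4 0.5 -2.3 0
end tip [471.    6.8 199.5] (np.float64(-40.1), np.float64(-0.2))
```

The roller has moved about 17 to 18 mm, so the arm is at about 0.51 rad, inside the tripped range. I'll back straight out and then up.

servo_tool --targets "-0.4 0 -0.28 0; -0.8 0 -0.55 0; -1.6 0 -1.1 0; -1.6 0 -1.1 0; -1.6 0 -1.1 0; -1 0 -2 0; 0 0 -3 0; 0 0 -3 0; 0 0 -3 0; 0 0 0 0"

```text
t: 21.22
tcp_pos: [482.8, -140.7, 159.0]
tool_rot: [-0.196, 0.567, 0.757, 0.26]
wrist_force: [0.7, -0.5, 0.2]
grip_width: 0.4
finger_force: 0.0
```

servo_tool --targets "0 0 -3 0; 0 0 -3 0; 0 0 0 0; 0 0 0 0"

```text
t: 21.55
tcp_pos: [481.8, -172.8, 202.9]
tool_rot: [-0.2, 0.565, 0.757, 0.26]
wrist_force: [0.0, 0.6, -0.3]
grip_width: 0.4
finger_force: 0.0
```

```bash
python3 s.py; python3 - <<'E'
from plan2 import *
snap("top","t9"); snap("scene","s9")
a=cv2.imread("pics/t9.png")[200:260,280:360]; b=cv2.imread("pics/s9.png")[205:265,320:400]
cv2.imwrite("pics/c9.png",np.hstack([cv2.resize(x,(400,300),interpolation=cv2.INTER_CUBIC) for x in (a,b)]))
for n,box in(("top",(300,232,322,248)),("scene",(345,228,365,252))):
    for k in("0","8","9"):
        im=cv2.imread(f"pics/{n[0] if k!='0' else n}{k}.png").astype(float)[box[1]:box[3],box[0]:box[2]]
        w=np.clip(im[...,2]-im[...,0]-(25 if n=="top" else 35),0,None); w[im[...,1]<im[...,0]+3]=0; v,u=np.mgrid[box[1]:box[3],box[0]:box[2]]
        p=(w*u).sum()/w.sum(),(w*v).sum()/w.sum(); print(n,k,np.round(p,2),st(plane(n,*p,27)))
E
```

```text
21.55 [ 481.8 -172.8  202.9] [ 0.242  0.498  0.367  1.906 -0.73   1.31   1.288] z [-0.009  0.619 -0.785] tilt 38.3 y [0.96  0.226 0.167] tip st (np.float64(-175.1), np.float64(21.0)) 148.0 F [ 0.   0.6 -0.3]
top 0 [313.13 238.34] (np.float64(91.0), np.float64(-0.7))
top 8 [306.95 238.71] (np.float64(109.3), np.float64(-3.5))
top 9 [307.58 239.5 ] (np.float64(108.0), np.float64(-0.8))
scene 0 [355.28 239.89] (np.float64(93.1), np.float64(-2.9))
scene 8 [353.68 244.09] (np.float64(107.2), np.float64(-3.1))
scene 9 [353.72 244.09] (np.float64(107.1), np.float64(-3.0))
```

View pics/c9.png

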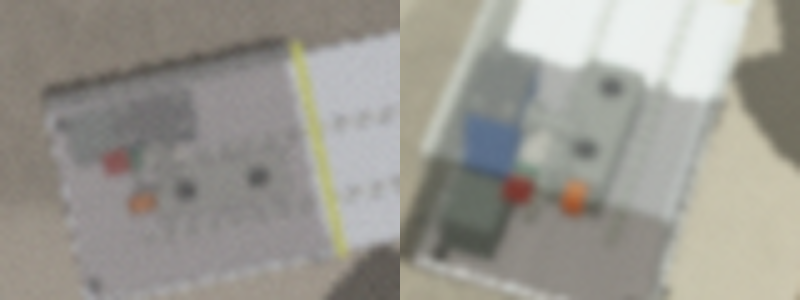

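The dog stayed put with the tool away. Both views give a roller shift of about 17 mm, or about 28°, beside the green mark. Handing in.

```bash
python3 -c "
from rig import robot; print(robot.finish_job())"
```

```text
the job is handed in; nothing more can be done
None
```

The dog lies in the guide under the guard and holds the roller arm at about 28° by camera (tripped range 20–35°). The tool is clear and the job was handed in at about 21.6 s.

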